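# Sort the rubber stoppers by size into the drying dishes

## Task

Put the four washed rubber stoppers away to dry, sorted by size: the smallest stopper in the smallest white dish, the next size in the next larger dish, and so on to the largest stopper in the largest dish. Stand each one upright on the floor of its dish, wide end down as it stands now, and leave the two sample vials where they are.

Things in the scene. Friction and masses are not known exactly. Their poses are not given: they have to be found in the camera images.
- stopper_22_mid (a point): Centre, half-way up, of the smallest rubber stopper: a plain red solid cone stump, 22 mm across its base and about 18 mm across its top, 22 mm high, standing on its wide end; z axis up its own axis. Loose, light.
- dish_44: The smallest dish: a low round white porcelain dish, 44 mm across outside, 38 mm inside, rim 10 mm high, flat inner floor 4 mm above the bench. Fixed to the bench. Origin: centre of its underside.
- stopper_29_mid (a point): Centre, half-way up, of the second smallest rubber stopper: a plain black solid cone stump, 29 mm across its base and about 24 mm across its top, 26 mm high, standing on its wide end; z axis up its own axis. Loose, light.
- dish_56: The second smallest dish: a low round white porcelain dish, 56 mm across outside, 50 mm inside, rim 10 mm high, flat inner floor 4 mm above the bench. Fixed to the bench. Origin: centre of its underside.
- stopper_36_mid (a point): Centre, half-way up, of the second largest rubber stopper: a plain black solid cone stump, 36 mm across its base and about 30 mm across its top, 30 mm high, standing on its wide end; z axis up its own axis. Loose, light.
- dish_68: The second largest dish: a low round white porcelain dish, 68 mm across outside, 62 mm inside, rim 10 mm high, flat inner floor 4 mm above the bench. Fixed to the bench. Origin: centre of its underside.
- stopper_45_mid (a point): Centre, half-way up, of the largest rubber stopper: a plain black solid cone stump, 45 mm across its base and about 39 mm across its top, 34 mm high, standing on its wide end; z axis up its own axis. Loose, light.
- dish_82: The largest dish: a low round white porcelain dish, 82 mm across outside, 76 mm inside, rim 10 mm high, flat inner floor 4 mm above the bench. Fixed to the bench. Origin: centre of its underside.
- vial_1_mid (a point): Centre, half-way up, of the sample vial with a white screw cap, 22 mm across, 50 mm high, upright and loose; a bystander. (Also about: two fixed tall bottles, up to 195 mm high and 135 mm across, blue cap left of the middle at the back half of the work area and red cap right of it; a shelf board overhangs from x = 0.62 m at 0.43 m height.)
- vial_2_mid (a point): Centre, half-way up, of the sample vial with a blue screw cap, 22 mm across, 50 mm high, upright and loose; a bystander. (Also about: two fixed tall bottles, up to 195 mm high and 135 mm across, blue cap left of the middle at the back half of the work area and red cap right of it; a shelf board overhangs from x = 0.62 m at 0.43 m height.)

How it is judged:
By the outcome, as a careful person would: the job done as asked, in the order asked, and still so for the second after the job is handed in, with the robot touching nothing.
It also fails if it takes over 96 s, if anything falls off the work surface, if the arm or the gripper's body presses on something with over 40 N, if the wrist force passes 120 N, or if a joint passes its speed limit or range.

## Robot

A 6-joint arm with a two-finger parallel gripper is mounted at the origin on a cart in front of the work surface, level with it; the furniture and walls round the work are solid. World frame = base frame: x ahead of the robot, y to its left, z up, the work surface at z = 0. Lengths are in m, angles in rad, forces in N, time in s.
With the tool pointing down it reaches from about 0.3 to 0.875 m from the base axis. Payload 6.4 kg.
Tool frame: the origin (TCP) lies between the finger pads; the fingertips stand 8 mm ahead of it and the grasp point (between the pads) lies 11 mm behind it; z points along the fingers, y is the direction in which the jaws open and shut (so a half turn about z gives the same grasp; the last joint's range is limited). The gripper opens to 85 mm and grips with 20 to 120 N. Pads are 22 mm wide; open, the fingers measure 114 mm over their backs; the gripper's body (76 mm by 85 mm) begins 54 mm behind the grasp point. The pads swing forward as they close: fully open they stand 13 mm farther back than shut.
Start: joints at [-1.431, 0.181, 1.607, -0, 1.354, -0.206], TCP at [0.195, -0.541, 0.239] pointing down, gripper open.
Joint ranges: [-2.99, 2.99], [-0.89, 2.07], [0.3, 2.58], [-1.14, 4.28], [0, 2.63], [-3.12, 3.12]. Speed limits (rad/s): [2.57, 2.57, 3.01, 3.14, 3.14, 3.14].

## Interface

Orientations are given as a unit quaternion [w, x, y, z].
In Python, from bench import monitor, viewer, workorder, spotter gives the robot as it stands. The module is installed in compiled form; this text tells all that it offers.
- The arm moves only by the tool move_arm, never from a script. Its argument "motion" is a list of rows, each a list of 3 entries, a list of its own where there are three numbers: the shift along the tool's x, y, z in units of 60 mm (1.0 is 60 mm), then the turn, a rotation vector about the tool's x, y, z in units of 8 degrees (1.0 is 8 degrees), then the opening in per cent of the stroke, from 0 (shut) to 100 (fully open). In form: [[[dx, dy, dz], [rx, ry, rz], grip], ...]. A call has 1 to 10 rows; each row is the pose to reach, as a shift and turn from the pose commanded when the call began, along the tool's axes at that moment; what a row does not reach only later rows make up. A row lasts 1/8 s, in which the tool goes at most 62.5 mm and 10.7 degrees, less where a joint would pass 70% of its speed; a pose out of reach is approached as far as the arm can. A call with a gripper value outside its range is refused whole. The fingers move at their own pace and stop on an object; the grip force is fixed at half the most. Time passes only in rows, so rows that repeat a pose let the fingers close. It gives the time, the measured TCP pose, the force and the opening at its end, in the units of the state.
- monitor.get_obs(): the state, without advancing time (a new reading comes with each control period).
- viewer.camera(name): name is "scene" or "top" or "wrist"; returns the picture (384x512x3 uint8, blue, green, red); there is no depth.
- viewer.calibration(name): a dict with "fovy" (degrees; the focal length in pixels is half the picture's height over the tangent of half this angle, whatever the lens; pixels are square), "cx", "cy" (the principal point, pixels), "distortion" ([k1, k2, p1, p2, k3] as OpenCV has them; the pictures are not rectified), "extrinsics" (4x4, takes a point from camera to world coordinates). Camera axes: x right, y down, z forward; pixel columns grow to the right and rows downward; lengths in m; the calibration is good to about 2 mm. A picture is of the moment at which its call begins: read the wrist's pose just before it. calibration takes no time and is no camera call; for the wrist camera it gives the pose at the moment of the call.
- workorder.hand_in(): hands the job in, once; it reports no verdict.
Trained networks look in the newest picture that a camera, given by its name, has taken for a name from the list of things; names that differ only in an ending like _2 or _b are one class to them, and where a whole thing is asked for, a point or a joint stands for the part that bears it (a point fixed in the world has none). Each returns a list of dicts, best first, with "score" (0 to 1); they miss things now and then, are a little off and sometimes report something else, mostly with a low value. They report only what shows in the picture. A call takes as long as a camera call.
- spotter.search_frame(camera, name): "centre" ([column, row] as shares, 0 to 1, of the picture: columns of its width, rows of its height, amid what is visible of it).
- spotter.outline_of(camera, name): "region" (384x512 bool, what is visible of it) and "centre" ([column, row] as shares, 0 to 1, of the picture: columns of its width, rows of its height, amid what is visible of it).
The state is a dict: "time_s": time; "q": joint angles; "dq": joint speeds; "joint_efforts": joint torques, N m; "eef_pos": TCP position; "eef_rot": TCP orientation; "wrist_force": force on the tool from outside, world axes, zero at the start; "torque": the same for the moment, N m; "opening": opening from 0.0 (shut) to 1.0 (fully open).
Only numpy, scipy, OpenCV 4.12 (cv2) and the standard library are available. Lean on these libraries where they do the work, as an engineer would, in place of code of your own. Each camera call takes 0.05 s, during which the arm holds its last target. There are 200 camera calls.

## Working session

There is one attempt and no reset: what is moved stays moved. The work goes in short steps, Python scripts to look and compute and a tool call to move; the robot and the scene stay as the last step left them, time stands still between calls to the robot, and variables do not carry over. Pictures are saved under pics/ and viewed, about 12 in all and at most 16, crops included, and the job is handed in when it is done.

Besides the shell and the picture viewer there is one more tool, called after "Emit:" in YAML: its name, and indented under it one key for each argument. move_arm: Moves the arm, as the interface text tells. Its arguments: {"type":"object","properties":{"motion":{"type":"array","items":{"type":"array"}}},"required":["motion"]}

```bash
mkdir -p pics; cat > h.py <<'E'
import numpy as np, cv2
from bench import monitor, viewer, workorder, spotter
np.set_printoptions(precision=4, suppress=True)
def K(c):
    f=192/np.tan(np.radians(c["fovy"])/2); return np.array([[f,0,c["cx"]],[0,f,c["cy"]],[0,0,1]])
def ray(c,px):
    u=cv2.undistortPoints(np.array([[px]],float),K(c),np.array(c["distortion"]))[0,0]
    E=np.array(c["extrinsics"]); return E[:3,3],E[:3,:3]@np.array([u[0],u[1],1])
def at(c,px,z):
    o,d=ray(c,px); return o+d*(z-o[2])/d[2]
def proj(c,P):
    E=np.linalg.inv(np.array(c["extrinsics"])); r=cv2.Rodrigues(E[:3,:3])[0]
    return cv2.projectPoints(np.array(P,float).reshape(-1,1,3),r,E[:3,3],K(c),np.array(c["distortion"]))[0][:,0]
E
python3 - <<'E'
from h import *
o=monitor.get_obs(); print({k:np.round(v,3) for k,v in o.items()})
for n in ["scene","top"]:
    im=viewer.camera(n); cv2.imwrite(f"pics/{n}0.png",im); c=viewer.calibration(n); print(n,c["fovy"],np.array(c["extrinsics"]))
H={"stopper_22_mid":.011,"stopper_29_mid":.013,"stopper_36_mid":.015,"stopper_45_mid":.017,"dish_44":.007,"dish_56":.007,"dish_68":.007,"dish_82":.007,"vial_1_mid":.025}
for cam in ["top","scene"]:
  c=viewer.calibration(cam)
  for n,z in H.items():
    for r in spotter.search_frame(cam,n)[:4]:
        px=np.array(r["centre"])*[512,384]; print(cam,n,round(r["score"],2),px.round(1),at(c,px,z)[:2])
E
```

```text
{'time_s': np.float64(0.0), 'q': array([-1.431,  0.182,  1.608, -0.   ,  1.354, -0.206]), 'dq': array([ 0.   ,  0.   ,  0.   , -0.   ,  0.001, -0.   ]), 'joint_efforts': array([ -0.002, -44.487, -35.134,  -0.   ,   0.009,   0.   ]), 'eef_pos': array([ 0.195, -0.54 ,  0.238]), 'eef_rot': array([-0.001,  0.985,  0.172,  0.   ]), 'wrist_force': array([ 0.203, -0.25 ,  0.614]), 'torque': array([-0.009,  0.019,  0.033]), 'opening': np.float64(1.003)}
scene 50.19351731381348 [[-0.6498 -0.5929  0.4756 -0.0366]
 [-0.7599  0.4921 -0.4247  0.4541]
 [ 0.0178 -0.6374 -0.7703  0.8987]
 [ 0.      0.      0.      1.    ]]
top 57.52430531607021 [[-0.0011 -0.9961  0.0877  0.4019]
 [-1.      0.0014  0.0023 -0.0047]
 [-0.0024 -0.0877 -0.9961  1.117 ]
 [ 0.      0.      0.      1.    ]]
top stopper_22_mid 0.53 [356.8 183.4] [ 0.5383 -0.3392]
top stopper_22_mid 0.2 [338.3 216.5] [ 0.433  -0.2776]
top stopper_29_mid 0.55 [257.5 213.9] [ 0.4416 -0.0222]
top stopper_36_mid 0.45 [217.6 215.4] [0.4369 0.1034]
top stopper_45_mid 0.54 [372.7 212.2] [ 0.4462 -0.385 ]
top dish_44 0.65 [338.9 217. ] [ 0.4315 -0.28
[... 685 characters left out ...]
 0.16 [373.4 211.2] [ 0.4497 -0.3908]
top vial_1_mid 0.46 [267.2 188.2] [ 0.5217 -0.0528]
scene stopper_29_mid 0.55 [270.5 205.2] [ 0.448 -0.029]
scene stopper_36_mid 0.7 [238.5 235.4] [0.4265 0.1004]
scene stopper_45_mid 0.37 [256.5 180.3] [ 0.5383 -0.0559]
scene dish_44 0.7 [239.3 200.8] [0.518  0.0238]
scene dish_44 0.58 [162.4 294. ] [0.4166 0.3391]
scene dish_56 0.7 [239.3 200.8] [0.518  0.0238]
scene dish_56 0.58 [162.4 294. ] [0.4166 0.3391]
scene dish_68 0.7 [239.3 200.8] [0.518  0.0238]
scene dish_68 0.58 [162.4 294. ] [0.4166 0.3391]
scene dish_82 0.7 [239.3 200.8] [0.518  0.0238]
scene dish_82 0.58 [162.4 294. ] [0.4166 0.3391]
scene vial_1_mid 0.63 [256.4 181.5] [ 0.5298 -0.048 ]
```

```bash
python3 - <<'E'
import cv2
a=cv2.imread("pics/top0.png"); cv2.imwrite("pics/top0c.png",cv2.resize(a[130:280,110:430],None,fx=2.5,fy=2.5,interpolation=cv2.INTER_CUBIC))
E
```

```text
(no output)
```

View pics/scene0.png

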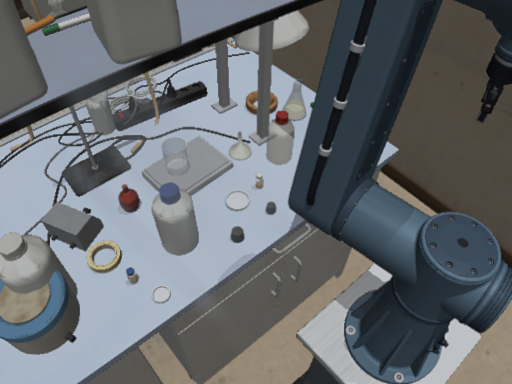

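View pics/top0.png

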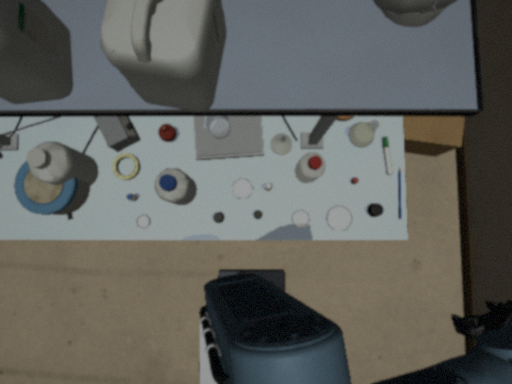

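```bash
sleep 0
```

```text
(no output)
```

The scene view shows the small dishes (162,294) and (237,200), the black stoppers (237,235) and (270,208), and the vials. The top view shows four dishes near (143,221), (242,188), (301,217) and (339,217). It also shows black stoppers at (219,217), (258,214) and (375,210), the red one at (354,181), and vials at (132,196) and (267,186). Next I'll zoom in and measure.

```bash
python3 - <<'E'
from h import *
im=cv2.imread("pics/top0.png"); c=viewer.calibration("top")
# rectify onto plane z=0.01 : x 0.36..0.66, y -0.5..0.45 at 0.8 px/mm... 
def rect(z,s=800,x0=.36,x1=.62,y0=-.5,y1=.45):
    w=int((y1-y0)*s);h=int((x1-x0)*s)
    yy=y1-np.arange(w)/s; xx=x1-np.arange(h)/s
    P=np.stack(np.broadcast_arrays(xx[:,None],yy[None,:],z),-1).reshape(-1,3)
    m=proj(c,P).reshape(h,w,2).astype(np.float32)
    return cv2.remap(im,m[...,0],m[...,1],cv2.INTER_CUBIC)
r=rect(.005); cv2.imwrite("pics/rect0.png",np.vstack([r[:,:400],r[:,360:]]))
# blobs of dark stoppers
E=np.array(c["extrinsics"])
for nm,(u,v),z in [("a",(219,217),.015),("b",(258,214),.013),("L",(375,210),.017),("r",(354,181),.011)]:
    p=im[v-14:v+15,u-14:u+15].astype(float)
    g=(p[...,1] if nm!="r" else p[...,1]); bg=np.median(g); w=np.clip(bg-g-0.3*(bg-g.min()),0,None)
    yy,xx=np.mgrid[-14:15,-14:15]; w[(xx**2+yy**2)>(11**2)]=0
    px=np.array([u+(xx*w).sum()/w.sum(),v+(yy*w).sum()/w.sum()])
    A=((bg-g)/(bg-g.min())*((xx**2+yy**2)<=121)).sum(); 
    P=at(c,px,z); f=K(c)[0,0]; print(nm,px,P[:2],"eq diam mm",1e3*np.sqrt(4*A/np.pi)*np.linalg.norm(E[:3,3]-P)/f, bg,g.min())
E
```

```text
a [218.5532 217.0699] [0.4316 0.1003] eq diam mm 33.05963937504978 156.0 41.0
b [257.435  214.1996] [ 0.4406 -0.0221] eq diam mm 27.745103417959402 157.0 51.0
L [374.265  209.6006] [ 0.4543 -0.3902] eq diam mm 45.3174771645602 155.0 4.0
r [353.8033 180.3962] [ 0.5479 -0.3298] eq diam mm 22.40510796776445 156.0 39.0
```

View pics/rect0.png

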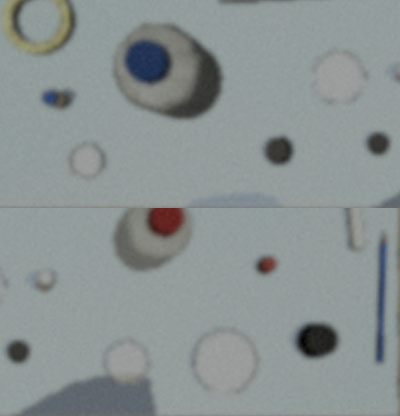

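Matching the rectified diameters, dish_44 is near (.420,.341), dish_68 near (.524,.028), dish_56 near (.429,-.159) and dish_82 near (.429,-.281). The stopper sizes match too. I'll move above the red stopper with the tool squared to the world, for a wrist view.

Emit:
move_arm:
  motion:
    - [[1, -0.26, 0], [0, 0, 1], 50]
    - [[2, -0.52, 0], [0, 0, 2], 50]
    - [[3, -0.8, 0.1], [0, 0, 2.47], 50]
    - [[4, -1.05, 0.2], [0, 0, 2.47], 50]
    - [[5, -1.3, 0.3], [0, 0, 2.47], 50]
    - [[5.97, -1.57, 0.33], [0, 0, 2.47], 50]
    - [[5.97, -1.57, 0.33], [0, 0, 2.47], 50]
    - [[5.97, -1.57, 0.33], [0, 0, 2.47], 50]

```text
time_s: 2.0
eef_pos: [0.4999, -0.3309, 0.2193]
eef_rot: [0.0, 1.0, 0.001, -0.0]
wrist_force: [0.4, 0.1, 0.2]
opening: 0.502
```

```bash
cat >> h.py <<'E'
from scipy.spatial.transform import Rotation as Ro
def pose():
    o=monitor.get_obs(); q=o["eef_rot"]; return o["eef_pos"],Ro.from_quat([q[1],q[2],q[3],q[0]]).as_matrix(),o
def units(dst):
    p,R,o=pose(); return R.T@(np.array(dst)-p)/.06
def tilt():
    p,R,o=pose(); return p,"turn to square (units)",Ro.from_matrix(R.T@np.diag([1.,-1,-1])).as_rotvec()*180/np.pi/8,"F",o["wrist_force"],"open",round(float(o["opening"]),3),"t",float(o["time_s"])
def look(name):
    c=viewer.calibration("wrist"); im=viewer.camera("wrist"); cv2.imwrite(f"pics/{name}.png",im); return c,im
E
python3 - <<'E'
from h import *
print(*tilt()); c,im=look("w1"); print(np.array(c["extrinsics"]),c["fovy"])
for n,z in [("stopper_22_mid",.011),("dish_82",.007),("stopper_45_mid",.017)]:
  for r in spotter.outline_of("wrist",n)[:3]:
    px=np.array(r["centre"])*[512,384]; print(n,round(r["score"],2),px.round(1),r["region"].sum(),at(c,px,z)[:2])
E
```

```text
[ 0.4999 -0.3309  0.2193] turn to square (units) [0.0014 0.0044 0.0132] F [0.4062 0.1273 0.2306] open 0.502 t 2.0
[[ 0.0025 -0.9516 -0.3072  0.5769]
 [-1.     -0.0025 -0.0006 -0.3303]
 [-0.0002  0.3072 -0.9517  0.354 ]
 [ 0.      0.      0.      1.    ]] 71.99103684229559
stopper_22_mid 0.76 [260.8 131.6] 207 [ 0.5482 -0.3353]
dish_82 0.86 [138.2 220.2] 1181 [ 0.4239 -0.1615]
dish_82 0.84 [  3.7 153.4] 378 [0.5188 0.0016]
dish_82 0.58 [225.2 220. ] 2370 [ 0.4245 -0.2855]
stopper_45_mid 0.92 [301.8 199.6] 930 [ 0.4591 -0.3913]
```

View pics/w1.png

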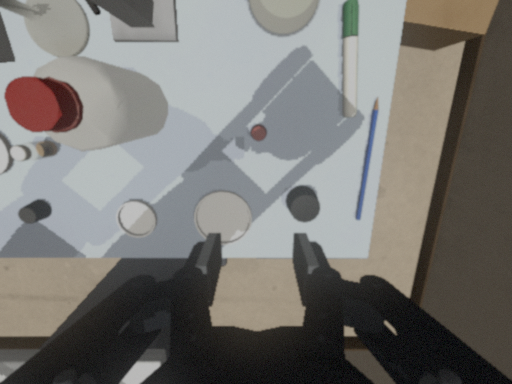

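The wrist view shows the red stopper at (260,131), the big black stopper at (303,204), dish_82 at (223,216), dish_56 at (137,217), and the red bottle clear to the left. I'll fit solid silhouettes to the outlines to get accurate positions.

```bash
cat >> h.py <<'E'
DIM={"stopper_22_mid":(.011,.009,.022),"stopper_29_mid":(.0145,.012,.026),"stopper_36_mid":(.018,.015,.030),"stopper_45_mid":(.0225,.0195,.034),
"dish_44":(.022,.022,.010),"dish_56":(.028,.028,.010),"dish_68":(.034,.034,.010),"dish_82":(.041,.041,.010)}
def hull(c,xy,d,z0=0):
    t=np.linspace(0,2*np.pi,60); P=[[xy[0]+r*np.cos(a),xy[1]+r*np.sin(a),z0+z] for r,z in ((d[0],0),(d[1],d[2])) for a in t]
    return cv2.convexHull(proj(c,P).astype(np.float32))
def cen(h):
    m=cv2.moments(h); return np.array([m["m10"],m["m01"]])/m["m00"],m["m00"]
def fit(c,px,d,z0=0):
    xy=at(c,px,z0+d[2]/2)[:2]
    for _ in range(5):
        q,A=cen(hull(c,xy,d,z0)); xy=xy+at(c,px,z0+d[2]/2)[:2]-at(c,q,z0+d[2]/2)[:2]
    return xy,A
def find(cam,c,names,k=4,z0=0):
    for n in names:
        for r in spotter.outline_of(cam,n)[:k]:
            v,u=np.nonzero(r["region"]); 
            if len(u)<20: continue
            px=np.array([u.mean(),v.mean()]); xy,A=fit(c,px,DIM[n],z0)
            print(cam,n,round(r["score"],2),px.round(1),"area",len(u),"model",round(A),"xy",xy)
E
python3 - <<'E'
from h import *
c=viewer.calibration("wrist"); find("wrist",c,["stopper_22_mid","stopper_45_mid","dish_56","dish_82"])
c=viewer.calibration("top"); viewer.camera("top")
find("top",c,list(DIM))
E
```

```text
wrist stopper_22_mid 0.76 [257.4 132.4] area 207 model 230 xy [ 0.5455 -0.3325]
wrist stopper_45_mid 0.92 [301.9 203.3] area 930 model 1004 xy [ 0.4519 -0.393 ]
wrist dish_56 0.86 [136.3 218.3] area 1181 model 1275 xy [ 0.4254 -0.1595]
wrist dish_56 0.84 [  4.7 155.1] area 378 model 1721 xy [0.5158 0.0013]
wrist dish_56 0.58 [222.8 216.2] area 2370 model 1229 xy [ 0.4286 -0.2832]
wrist dish_82 0.86 [136.3 218.3] area 1181 model 2622 xy [ 0.4248 -0.1597]
wrist dish_82 0.84 [  4.7 155.1] area 378 model 3476 xy [0.515 0.001]
wrist dish_82 0.58 [222.8 216.2] area 2370 model 2558 xy [ 0.4281 -0.2833]
top stopper_22_mid 0.51 [353.7 179.9] area 45 model 45 xy [ 0.55   -0.3307]
top dish_44 0.8 [338.5 217.1] area 440 model 161 xy [ 0.4311 -0.2796]
top dish_44 0.76 [300.8 218.2] area 246 model 157 xy [ 0.4281 -0.1598]
top dish_44 0.63 [142.9 220.9] area 150 model 163 xy [0.4198 0.3419]
top dish_44 0.57 [242.4 187.7] area 334 model 152 xy [0.5254 0.0255]
top dish_56 0.8 [338.5 217.1] area 440 model 257 xy [ 0.4312 -0.2796]
top dish_56 0.76 [300.8 218.2] area 246 model 252 xy [ 0.4281 -0.1598]
top dish_56 0.63 [142.9 220.9] area 150 model 260 xy [0.4198 0.3419]
top dish_56 0.57 [242.4 187.7] area 334 model 245 xy [0.5254 0.0255]
top dish_68 0.8 [338.5 217.1] area 440 model 376 xy [ 0.4312 -0.2796]
top dish_68 0.76 [300.8 218.2] area 246 model 370 xy [ 0.4282 -0.1598]
top dish_68 0.63 [142.9 220.9] area 150 model 379 xy [0.4198 0.3419]
top dish_68 0.57 [242.4 187.7] area 334 model 360 xy [0.5254 0.0254]
top dish_82 0.8 [338.5 217.1] area 440 model 543 xy [ 0.4312 -0.2795]
top dish_82 0.76 [300.8 218.2] area 246 model 536 xy [ 0.4282 -0.1597]
top dish_82 0.63 [142.9 220.9] area 150 model 545 xy [0.4199 0.3419]
top dish_82 0.57 [242.4 187.7] area 334 model 522 xy [0.5254 0.0254]
```

Emit:
move_arm:
  motion:
    - [[0.78, 0.02, 0.5], [0, 0, 0], 50]
    - [[0.78, 0.02, 1.3], [0, 0, 0], 50]
    - [[0.78, 0.02, 2.15], [0, 0, 0], 50]
    - [[0.78, 0.02, 2.15], [0, 0, 0], 50]
    - [[0.78, 0.02, 2.15], [0, 0, 0], 50]

```text
time_s: 3.48
eef_pos: [0.5477, -0.3329, 0.0924]
eef_rot: [0.001, 1.0, 0.0, 0.001]
wrist_force: [-0.4, -0.8, 0.5]
opening: 0.497
```

```bash
python3 - <<'E'
from h import *
print(*tilt()); c,im=look("w2"); find("wrist",c,["stopper_22_mid"]); print(units([.547,-.332,.017]))
E
```

```text
[ 0.5477 -0.3329  0.0924] turn to square (units) [ 0.0109 -0.0124  0.0063] F [-0.4126 -0.8197  0.5117] open 0.497 t 3.475
[-0.0276 -0.0305  1.2794]
```

View pics/w2.png

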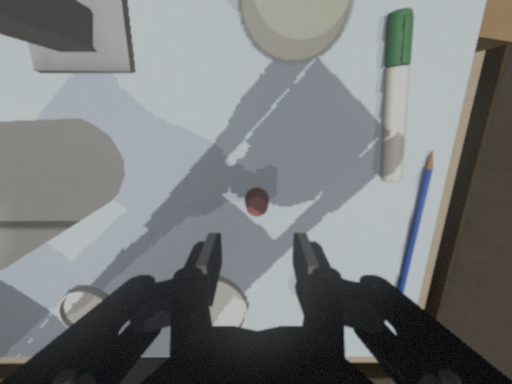

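The red stopper is at (257,202), centred between the jaws, and nothing else is near them. I'll measure it by colour, since the detector missed it this time.

```bash
python3 - <<'E'
from h import *
c=viewer.calibration("wrist"); im=cv2.imread("pics/w2.png").astype(int)
m=(im[...,2]-im[...,1]>25); m[:150]=0;m[250:]=0;m[:,:200]=0;m[:,310:]=0
v,u=np.nonzero(m); xy,A=fit(c,[u.mean(),v.mean()],DIM["stopper_22_mid"]); print(u.mean(),v.mean(),len(u),A,xy,units([*xy,.017]))
# where would a TCP-plane point (directly beneath tool) project
p,R,o=pose(); print(p,proj(c,[[p[0],p[1],.011]]))
E
```

```text
253.7979797979798 210.31313131313132 99 583.4638447298203 [ 0.5389 -0.3307] [-0.1624 -0.0519  1.2788]
[ 0.5484 -0.3336  0.0938] [[257.0213 201.0232]]
```

The mask only caught the lit sliver. By eye the stopper centre (257,202) matches the projection of the TCP axis (257,201), so I'll go straight down, grip and lift.

Emit:
move_arm:
  motion:
    - [[0, 0, 0.6], [0, 0, 0], 50]
    - [[0, 0, 1.0], [0, 0, 0], 50]
    - [[0, 0, 1.26], [0, 0, 0], 50]
    - [[0, 0, 1.26], [0, 0, 0], 50]
    - [[0, 0, 1.26], [0, 0, 0], 0]
    - [[0, 0, 1.26], [0, 0, 0], 0]
    - [[0, 0, 1.26], [0, 0, 0], 0]
    - [[0, 0, 1.26], [0, 0, 0], 0]
    - [[0, 0, 1.26], [0, 0, 0], 0]
    - [[0, 0, 1.26], [0, 0, 0], 0]

```text
time_s: 4.82
eef_pos: [0.5478, -0.333, 0.0168]
eef_rot: [0.001, 1.0, 0.0, 0.001]
wrist_force: [0.0, 0.4, 6.3]
opening: 0.192
```

Emit:
move_arm:
  motion:
    - [[0, 0, -0.8], [0, 0, 0], 0]
    - [[0, 0, -1.8], [0, 0, 0], 0]
    - [[-0.5, 0, -2.6], [0, 0, 0], 0]
    - [[-1.4, 0, -3.0], [0, 0, 0], 0]
    - [[-2.3, 0, -3.0], [0, 0, 0], 0]
    - [[-2.5, -0.9, -3.0], [0, 0, 0], 0]
    - [[-2.5, -1.9, -3.0], [0, 0, 0], 0]
    - [[-2.5, -2.9, -3.0], [0, 0, 0], 0]
    - [[-2.5, -3.9, -3.0], [0, 0, 0], 0]
    - [[-2.5, -4.9, -3.0], [0, 0, 0], 0]

```text
time_s: 6.08
eef_pos: [0.3964, -0.0366, 0.1955]
eef_rot: [0.0, 1.0, 0.0, 0.001]
wrist_force: [1.4, -0.2, -0.3]
opening: 0.188
```

```bash
python3 - <<'E'
from h import *
print(*tilt()); print(units([.395,.30,.2]))
E
```

```text
[ 0.3964 -0.0366  0.1955] turn to square (units) [ 0.004 -0.014  0.001] F [ 1.4376 -0.2387 -0.2853] open 0.188 t 6.075
[-0.0223 -5.6097 -0.0775]
```

Emit:
move_arm:
  motion:
    - [[0, -1, 0], [0, 0, 0], 0]
    - [[0, -2, 0], [0, 0, 0], 0]
    - [[0, -3, 0], [0, 0, 0], 0]
    - [[0, -4, 0], [0, 0, 0], 0]
    - [[0, -4.9, 0], [0, 0, 0], 0]
    - [[0, -5.2, 0], [0, 0, 0], 0]
    - [[0, -5.2, 0], [0, 0, 0], 0]
    - [[0, -5.2, 0], [0, 0, 0], 0]

```text
time_s: 7.08
eef_pos: [0.3963, 0.2726, 0.1949]
eef_rot: [0.0, 1.0, 0.0, -0.0]
wrist_force: [0.8, 0.5, -0.2]
opening: 0.188
```

```bash
python3 - <<'E'
from h import *
print(*tilt()); c,im=look("w3"); find("wrist",c,["dish_44"]); print(units([.419,.341,.1]))
E
```

```text
[0.3963 0.2726 0.1949] turn to square (units) [0.0042 0.0009 0.0003] F [ 0.7815  0.5343 -0.2327] open 0.188 t 7.075
wrist dish_44 0.75 [479.4  59.4] area 3472 model 1694 xy [0.5236 0.0276]
wrist dish_44 0.74 [199.3 155.3] area 987 model 1077 xy [0.4174 0.3437]
[ 0.3731 -1.1429  1.5822]
```

View pics/w3.png

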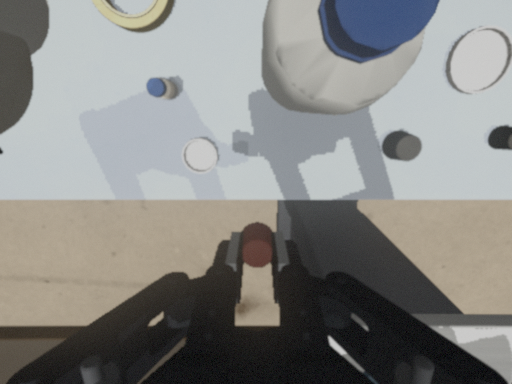

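```bash
python3 - <<'E'
from h import *
c=viewer.calibration("wrist"); im=cv2.imread("pics/w3.png").astype(int); p,R,o=pose()
m=(im[...,2]-im[...,1]>22)&(im[...,2]<130); m[:205]=0;m[285:]=0;m[:,:235]=0;m[:,280:]=0
n,l,s,ce=cv2.connectedComponentsWithStats(m.astype(np.uint8)); i=1+s[1:,4].argmax(); print(s[i],ce[i])
z0=p[2]-.0168
h=hull(c,p[:2],DIM["stopper_22_mid"],z0)[:,0]; print(h.min(0),h.max(0),cen(h)[0])
E
```

```text
[243 237  29  30 681] [256.8267 252.254 ]
[240.1697 219.3266] [274.8037 267.4745] [257.5285 243.1972]
```

The held stopper spans rows 221–268 and columns 242–274, which matches the model for a centred grasp. The dish is at (200,155). I'll place it in dish_44.

Emit:
move_arm:
  motion:
    - [[0.2, -0.6, 0.4], [0, 0, 0], 0]
    - [[0.37, -1.165, 1.0], [0, 0, 0], 0]
    - [[0.37, -1.165, 1.8], [0, 0, 0], 0]
    - [[0.37, -1.165, 2.5], [0, 0, 0], 0]
    - [[0.37, -1.165, 2.7], [0, 0, 0], 0]
    - [[0.37, -1.165, 2.8], [0, 0, 0], 0]
    - [[0.37, -1.165, 2.85], [0, 0, 0], 0]
    - [[0.37, -1.165, 2.88], [0, 0, 0], 0]
    - [[0.37, -1.165, 2.88], [0, 0, 0], 0]

```text
time_s: 8.3
eef_pos: [0.4189, 0.344, 0.0229]
eef_rot: [-0.0, 1.0, 0.0, 0.001]
wrist_force: [-0.2, 0.1, -0.1]
opening: 0.192
```

```bash
python3 - <<'E'
from h import *
print(*tilt()); c,im=look("w4")
E
```

```text
[0.4189 0.344  0.0229] turn to square (units) [-0.0046 -0.0091  0.0067] F [-0.211   0.0683 -0.0609] open 0.192 t 8.3
```

View pics/w4.png

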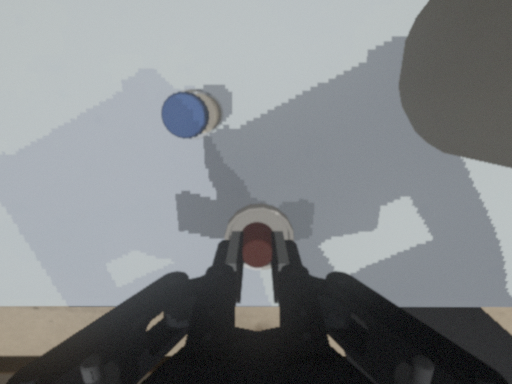

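The stopper at (258,245) sits inside the dish rim (columns 225–294, top row 207). I'll lower the last 1.5 mm, release, retreat, then head for stopper_29.

Emit:
move_arm:
  motion:
    - [[0, 0, 0.025], [0, 0, 0], 0]
    - [[0, 0, 0.025], [0, 0, 0], 10]
    - [[0, 0, 0.025], [0, 0, 0], 40]
    - [[0, 0, 0.025], [0, 0, 0], 40]
    - [[0, 0, 0.025], [0, 0, 0], 40]
    - [[0, 0, -0.2], [0, 0, 0], 40]
    - [[0, 0, -0.6], [0, 0, 0], 40]
    - [[0, 0, -1.5], [0, 0, 0], 50]
    - [[-0.3, 0.5, -2.4], [0, 0, 0], 50]
    - [[-0.3, 1.2, -2.9], [0, 0, 0], 50]

```text
time_s: 9.6
eef_pos: [0.4005, 0.272, 0.1998]
eef_rot: [-0.001, 1.0, 0.002, 0.002]
wrist_force: [1.3, 0.1, -0.2]
opening: 0.499
```

```bash
python3 - <<'E'
from h import *
print(*tilt()); c,im=look("w5"); find("wrist",c,["dish_44"]);find("wrist",c,["stopper_22_mid"],z0=.004);find("wrist",c,["stopper_29_mid","stopper_36_mid"]); print(units([.42,-.02,.2]))
E
```

```text
[0.4005 0.272  0.1998] turn to square (units) [-0.0121 -0.0295  0.025 ] F [ 1.3145  0.1488 -0.1966] open 0.499 t 9.6
wrist dish_44 0.87 [200.9 158.6] area 706 model 1032 xy [0.4173 0.3429]
wrist dish_44 0.77 [474.7  66. ] area 3391 model 1604 xy [0.5235 0.0275]
wrist stopper_22_mid 0.62 [198.  159.6] area 267 model 296 xy [0.4173 0.3453]
wrist stopper_29_mid 0.92 [498.4 142.3] area 636 model 835 xy [ 0.4398 -0.0171]
wrist stopper_36_mid 0.76 [398.2 149.8] area 992 model 972 xy [0.4305 0.102 ]
[ 0.3259  4.8635 -0.0633]
```

View pics/w5.png

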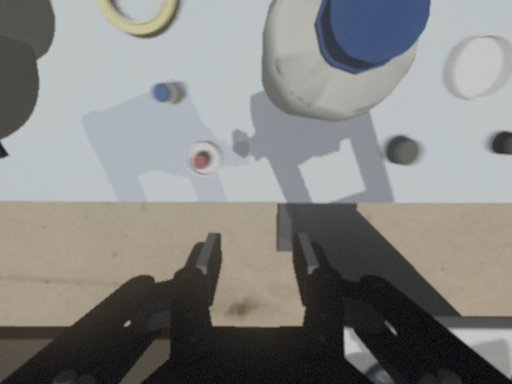

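The red stopper stands in dish_44 at (204,158). Next is stopper_29.

Emit:
move_arm:
  motion:
    - [[0, 1, 0], [0, 0, 0], 50]
    - [[0, 2, 0], [0, 0, 0], 50]
    - [[0.1, 3, 0], [0, 0, 0], 50]
    - [[0.3, 3.9, 0.2], [0, 0, 0], 50]
    - [[0.58, 4.6, 0.7], [0, 0, 0], 50]
    - [[0.58, 4.9, 1.33], [0, 0, 0], 50]
    - [[0.58, 4.9, 1.33], [0, 0, 0], 50]
    - [[0.58, 4.9, 1.33], [0, 0, 0], 50]

```text
time_s: 10.85
eef_pos: [0.4355, -0.0213, 0.1164]
eef_rot: [-0.0, 1.0, 0.001, -0.001]
wrist_force: [-0.0, 0.3, -0.2]
opening: 0.501
```

```bash
python3 - <<'E'
from h import *
print(*tilt()); c,im=look("w6"); find("wrist",c,["stopper_29_mid","dish_68"],2); print(units([.439,-.0215,.019]))
E
```

```text
[ 0.4355 -0.0213  0.1164] turn to square (units) [-0.0054  0.0073  0.0117] F [-0.0332  0.257  -0.1972] open 0.501 t 10.85
wrist stopper_29_mid 0.7 [258.4 189. ] area 797 model 824 xy [ 0.4389 -0.0222]
wrist dish_68 0.9 [200.   93.6] area 5282 model 5329 xy [0.5223 0.0281]
wrist dish_68 0.82 [398.3 199.9] area 2659 model 3984 xy [ 0.4255 -0.1593]
[ 0.0394 -0.0012  1.6424]
```

Emit:
move_arm:
  motion:
    - [[0.06, 0.01, 0.7], [0, 0, 0], 50]
    - [[0.06, 0.01, 1.3], [0, 0, 0], 50]
    - [[0.06, 0.01, 1.62], [0, 0, 0], 50]
    - [[0.06, 0.01, 1.62], [0, 0, 0], 50]
    - [[0.06, 0.01, 1.62], [0, 0, 0], 0]
    - [[0.06, 0.01, 1.62], [0, 0, 0], 0]
    - [[0.06, 0.01, 1.62], [0, 0, 0], 0]
    - [[0.06, 0.01, 1.62], [0, 0, 0], 0]
    - [[0.06, 0.01, 1.62], [0, 0, 0], 0]

```text
time_s: 12.12
eef_pos: [0.4404, -0.023, 0.0207]
eef_rot: [0.0, 1.0, 0.0, 0.001]
wrist_force: [-1.6, 2.3, 8.5]
opening: 0.261
```

Emit:
move_arm:
  motion:
    - [[0, 0, -0.6], [0, 0, 0], 0]
    - [[0, 0, -1.4], [0, 0, 0], 0]
    - [[0, 0.4, -2.2], [0, 0, 0], 0]
    - [[-0.2, 1.1, -2.7], [0, 0, 0], 0]
    - [[-0.5, 1.6, -2.9], [0, 0, 0], 0]
    - [[-0.5, 1.6, -2.9], [0, 0, 0], 0]
    - [[-0.5, 1.6, -2.9], [0, 0, 0], 0]

```text
time_s: 13.0
eef_pos: [0.4092, -0.1186, 0.1932]
eef_rot: [-0.0, 1.0, 0.0, 0.0]
wrist_force: [-0.9, -0.1, 0.0]
opening: 0.261
```

```bash
python3 - <<'E'
from h import *
print(*tilt()); c,im=look("w7"); find("wrist",c,["dish_56"],3)
p=pose()[0]; h=hull(c,p[:2],DIM["stopper_29_mid"],p[2]-.0202)[:,0]; print(h.min(0),h.max(0),cen(h)[0])
find("wrist",c,["stopper_29_mid"],2,z0=p[2]-.0202); print(units([.427,-.1595,.0245]))
E
```

```text
[ 0.4092 -0.1186  0.1932] turn to square (units) [-0.0002 -0.0047  0.0018] F [-0.8844 -0.1172  0.0472] open 0.261 t 13.0
wrist dish_56 0.73 [289.9 159.3] area 1604 model 1692 xy [ 0.4258 -0.1586]
wrist dish_56 0.7 [125.5  72.4] area 3380 model 2388 xy [0.5229 0.0282]
wrist dish_56 0.61 [391.2 157.3] area 3676 model 1824 xy [ 0.4281 -0.2826]
[234.2526 211.8826] [278.8768 272.2228] [256.5356 241.9613]
wrist stopper_29_mid 0.77 [256.6 243.9] area 1985 model 2279 xy [ 0.4078 -0.118 ]
[0.2984 0.6947 2.8005]
```

View pics/w7.png

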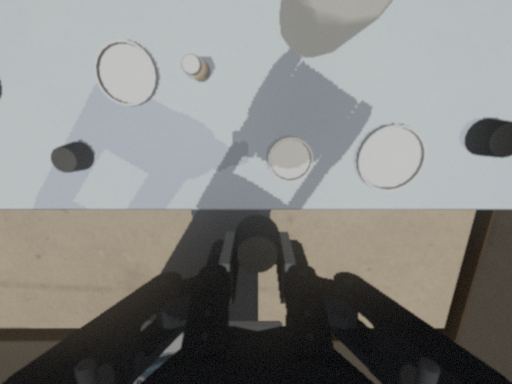

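Stopper_29 is held centred and upright at (257,243), and dish_56 is at (290,158). Placing it now.

Emit:
move_arm:
  motion:
    - [[0.15, 0.35, 0.5], [0, 0, 0], 0]
    - [[0.29, 0.69, 1.2], [0, 0, 0], 0]
    - [[0.29, 0.69, 2.0], [0, 0, 0], 0]
    - [[0.29, 0.69, 2.5], [0, 0, 0], 0]
    - [[0.29, 0.69, 2.7], [0, 0, 0], 0]
    - [[0.29, 0.69, 2.77], [0, 0, 0], 0]
    - [[0.29, 0.69, 2.8], [0, 0, 0], 0]
    - [[0.29, 0.69, 2.8], [0, 0, 0], 0]

```text
time_s: 14.15
eef_pos: [0.4274, -0.1607, 0.0261]
eef_rot: [0.001, 1.0, 0.001, 0.001]
wrist_force: [0.1, 0.1, -1.0]
opening: 0.26
```

```bash
python3 - <<'E'
from h import *
print(*tilt()); c,im=look("w8")
E
```

```text
[ 0.4274 -0.1607  0.0261] turn to square (units) [ 0.008  -0.0115  0.0079] F [ 0.1008  0.1006 -0.9954] open 0.26 t 14.15
```

View pics/w8.png

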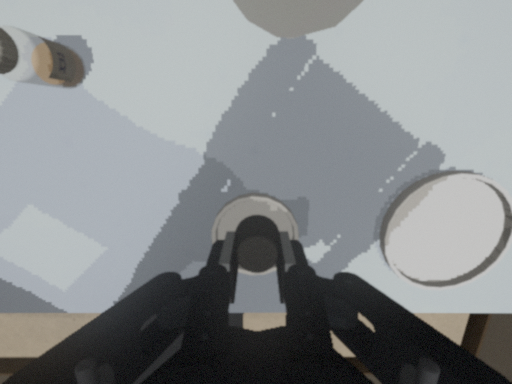

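Stopper_29 at (257,245) is inside the rim (columns 213–299). I'll lower, release and go on to stopper_36.

Emit:
move_arm:
  motion:
    - [[0, 0, 0.025], [0, 0, 0], 0]
    - [[0, 0, 0.03], [0, 0, 0], 20]
    - [[0, 0, 0.03], [0, 0, 0], 45]
    - [[0, 0, 0.03], [0, 0, 0], 45]
    - [[0, 0, -0.3], [0, 0, 0], 50]
    - [[0, 0, -1.0], [0, 0, 0], 60]
    - [[0, -0.5, -2], [0, 0, 0], 60]
    - [[0, -1.4, -2.4], [0, 0, 0], 60]
    - [[0, -2.4, -2.4], [0, 0, 0], 60]
    - [[0, -3.4, -2.4], [0, 0, 0], 60]

```text
time_s: 15.45
eef_pos: [0.4265, 0.0452, 0.1698]
eef_rot: [0.0, 1.0, -0.0, 0.001]
wrist_force: [0.9, 0.0, -0.8]
opening: 0.601
```

```bash
python3 - <<'E'
from h import *
print(*tilt()); c,im=look("w9"); find("wrist",c,["stopper_36_mid"],2); find("wrist",c,["stopper_29_mid"],2,z0=.004); find("wrist",c,["dish_56"],4);print(units([.430,.101,.12]))
E
```

```text
[0.4265 0.0452 0.1698] turn to square (units) [ 0.0021 -0.0147 -0.0004] F [ 0.8688  0.0378 -0.7705] open 0.601 t 15.45
wrist stopper_36_mid 0.75 [207.3 176. ] area 846 model 895 xy [0.4299 0.1019]
wrist stopper_29_mid 0.75 [440.2 180.5] area 789 model 830 xy [ 0.4258 -0.161 ]
wrist dish_56 0.94 [429.5 175.8] area 1208 model 2060 xy [ 0.4281 -0.1548]
wrist dish_56 0.9 [ 12.2 185.7] area 600 model 2112 xy [0.4157 0.3327]
wrist dish_56 0.59 [506.5 182.2] area 393 model 2146 xy [ 0.4204 -0.246 ]
wrist dish_56 0.57 [273.5  88.2] area 3464 model 2448 xy [0.5225 0.0284]
[ 0.0683 -0.9387  0.8162]
```

Emit:
move_arm:
  motion:
    - [[0.06, -0.5, 0.3], [0, 0, 0], 60]
    - [[0.06, -0.94, 1.0], [0, 0, 0], 60]
    - [[0.06, -0.94, 1.7], [0, 0, 0], 60]
    - [[0.06, -0.94, 2.3], [0, 0, 0], 60]
    - [[0.06, -0.94, 2.49], [0, 0, 0], 60]
    - [[0.06, -0.94, 2.49], [0, 0, 0], 20]
    - [[0.06, -0.94, 2.49], [0, 0, 0], 0]
    - [[0.06, -0.94, 2.49], [0, 0, 0], 0]
    - [[0.06, -0.94, 2.49], [0, 0, 0], 0]
    - [[0.06, -0.94, 2.49], [0, 0, 0], 0]

```text
time_s: 16.9
eef_pos: [0.4304, 0.1002, 0.0202]
eef_rot: [0.0, 1.0, 0.001, 0.001]
wrist_force: [-0.5, -0.6, 2.1]
opening: 0.333
```

Emit:
move_arm:
  motion:
    - [[0, 0, -0.6], [0, 0, 0], 0]
    - [[0, 0, -1.4], [0, 0, 0], 0]
    - [[0.2, 0.3, -2.2], [0, 0, 0], 0]
    - [[0.5, 0.8, -2.6], [0, 0, 0], 0]
    - [[0.5, 0.8, -2.6], [0, 0, 0], 0]
    - [[0.5, 0.8, -2.6], [0, 0, 0], 0]

```text
time_s: 17.65
eef_pos: [0.459, 0.0525, 0.1748]
eef_rot: [-0.0, 1.0, 0.0, -0.001]
wrist_force: [0.5, -0.2, -0.7]
opening: 0.34
```

```bash
python3 - <<'E'
from h import *
print(*tilt()); c,im=look("w10"); find("wrist",c,["dish_68"],3)
p=pose()[0]; z0=p[2]-.0200;h=hull(c,p[:2],DIM["stopper_36_mid"],z0)[:,0]; print(h.min(0),h.max(0),cen(h)[0])
find("wrist",c,["stopper_36_mid"],2,z0=z0); print(units([.5235,.0275,.0255]))
E
```

```text
[0.459  0.0525 0.1748] turn to square (units) [-0.0038  0.0128  0.0036] F [ 0.4523 -0.1757 -0.7181] open 0.34 t 17.65
wrist dish_68 0.94 [426.9 200.6] area 1077 model 2642 xy [ 0.4275 -0.1536]
wrist dish_68 0.83 [279.8 119.9] area 3028 model 3146 xy [0.5221 0.0281]
wrist dish_68 0.67 [504.7 205.1] area 596 model 2746 xy [ 0.4218 -0.2494]
[229.1358 207.3488] [284.6255 281.907 ] [256.8774 244.7148]
wrist stopper_36_mid 0.78 [256.4 244.3] area 3284 model 3547 xy [0.4589 0.0531]
[1.0864 0.4266 2.4775]
```

View pics/w10.png

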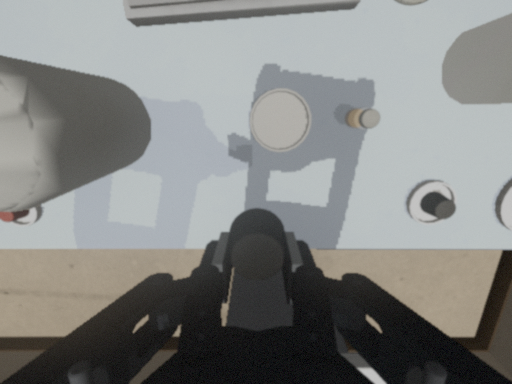

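Stopper_36 is held centred at (257,244), dish_68 is at (280,120), and the vial at (365,118) is clear. Stopper_29 stands in dish_56 at (434,203). Placing it now.

Emit:
move_arm:
  motion:
    - [[0.6, 0.2, 0], [0, 0, 0], 0]
    - [[1.07, 0.42, 0.5], [0, 0, 0], 0]
    - [[1.07, 0.42, 1.3], [0, 0, 0], 0]
    - [[1.07, 0.42, 2.0], [0, 0, 0], 0]
    - [[1.07, 0.42, 2.35], [0, 0, 0], 0]
    - [[1.07, 0.42, 2.44], [0, 0, 0], 0]
    - [[1.07, 0.42, 2.47], [0, 0, 0], 0]
    - [[1.07, 0.42, 2.47], [0, 0, 0], 0]

```text
time_s: 18.8
eef_pos: [0.525, 0.027, 0.0284]
eef_rot: [0.0, 1.0, 0.001, 0.001]
wrist_force: [0.5, 0.5, -0.1]
opening: 0.337
```

```bash
python3 - <<'E'
from h import *
print(*tilt()); c,im=look("w11")
E
```

```text
[0.525  0.027  0.0284] turn to square (units) [ 0.002  -0.0117  0.0089] F [ 0.4759  0.4918 -0.1473] open 0.337 t 18.8
```

View pics/w11.png

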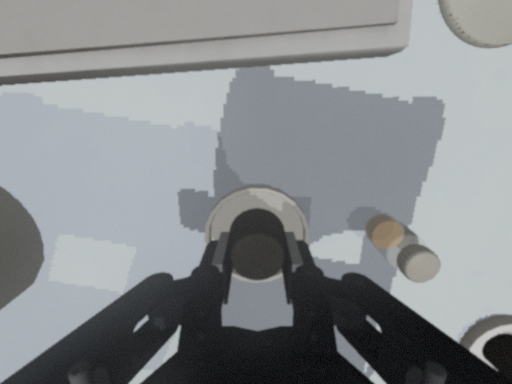

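Stopper_36 at (258,240) is inside the rim (columns 207–308). I'll lower about 3.5 mm, then release, opening only a little because of the vial.

Emit:
move_arm:
  motion:
    - [[0, 0, 0.03], [0, 0, 0], 0]
    - [[0, 0, 0.05], [0, 0, 0], 0]
    - [[0, 0, 0.06], [0, 0, 0], 0]
    - [[0, 0, 0.06], [0, 0, 0], 0]

```text
time_s: 19.35
eef_pos: [0.5244, 0.0269, 0.0242]
eef_rot: [0.0, 1.0, 0.0, 0.0]
wrist_force: [-1.2, 0.7, 4.9]
opening: 0.333
```

Emit:
move_arm:
  motion:
    - [[0, 0, 0], [0, 0, 0], 30]
    - [[0, 0, 0], [0, 0, 0], 48]
    - [[0, 0, 0], [0, 0, 0], 48]
    - [[0, 0, -0.3], [0, 0, 0], 48]
    - [[0, 0, -1.0], [0, 0, 0], 48]
    - [[-0.2, 0, -1.9], [0, 0, 0], 60]
    - [[-0.9, 0.3, -2.6], [0, 0, 0], 75]
    - [[-1.6, 0.9, -2.7], [0, 0, 0], 75]
    - [[-1.6, 1.9, -2.7], [0, 0, 0], 75]
    - [[-1.6, 2.9, -2.7], [0, 0, 0], 75]

```text
time_s: 20.6
eef_pos: [0.4284, -0.1486, 0.188]
eef_rot: [0.001, 1.0, 0.001, 0.002]
wrist_force: [0.2, 0.2, 0.2]
opening: 0.745
```

```bash
python3 - <<'E'
from h import *
print(*tilt()); c,im=look("w12"); find("wrist",c,["stopper_36_mid"],2,z0=.004);find("wrist",c,["dish_68"],4); print(units([.45,-.36,.16]))
E
```

```text
[ 0.4284 -0.1486  0.188 ] turn to square (units) [ 0.014  -0.023   0.0133] F [0.1685 0.1545 0.25  ] open 0.745 t 20.6
wrist stopper_36_mid 0.66 [93.1 88.5] area 1297 model 1347 xy [0.5248 0.0272]
wrist dish_68 0.92 [365.5 174.4] area 3582 model 2535 xy [ 0.4274 -0.2821]
wrist dish_68 0.72 [264.4 174.9] area 1040 model 2429 xy [ 0.4268 -0.1578]
wrist dish_68 0.72 [102.3  91.4] area 2191 model 3415 xy [0.5217 0.0243]
[0.3734 3.5016 0.4595]
```

Emit:
move_arm:
  motion:
    - [[0.1, 1, 0], [0, 0, 0], 75]
    - [[0.2, 2, 0], [0, 0, 0], 75]
    - [[0.3, 3, 0.1], [0, 0, 0], 75]
    - [[0.4, 3.8, 0.5], [0, 0, 0], 75]
    - [[0.4, 4.0, 1.0], [0, 0, 0], 75]
    - [[0.4, 4.0, 1.0], [0, 0, 0], 75]
    - [[0.4, 4.0, 1.0], [0, 0, 0], 75]

```text
time_s: 21.62
eef_pos: [0.4534, -0.3858, 0.127]
eef_rot: [-0.0, 1.0, 0.001, 0.0]
wrist_force: [0.9, -0.6, 0.3]
opening: 0.755
```

```bash
python3 - <<'E'
from h import *
print(*tilt()); c,im=look("w13"); find("wrist",c,["stopper_45_mid"],2); print(units([.453,-.392,.022]))
E
```

```text
[ 0.4534 -0.3858  0.127 ] turn to square (units) [-0.0001 -0.0029  0.0168] F [ 0.8816 -0.6441  0.2578] open 0.755 t 21.625
wrist stopper_45_mid 0.86 [263.9 191.8] area 1811 model 1858 xy [ 0.4525 -0.3922]
wrist stopper_45_mid 0.66 [ 42.6 209.1] area 1429 model 2623 xy [ 0.434 -0.174]
[-0.0148  0.0902  1.7632]
```

Emit:
move_arm:
  motion:
    - [[-0.01, 0.1, 0.6], [0, 0, 0], 75]
    - [[-0.01, 0.1, 1.3], [0, 0, 0], 75]
    - [[-0.01, 0.1, 1.65], [0, 0, 0], 75]
    - [[-0.01, 0.1, 1.77], [0, 0, 0], 75]
    - [[-0.01, 0.1, 1.77], [0, 0, 0], 75]
    - [[-0.01, 0.1, 1.77], [0, 0, 0], 30]
    - [[-0.01, 0.1, 1.77], [0, 0, 0], 0]
    - [[-0.01, 0.1, 1.77], [0, 0, 0], 0]
    - [[-0.01, 0.1, 1.77], [0, 0, 0], 0]
    - [[-0.01, 0.1, 1.77], [0, 0, 0], 0]

```text
time_s: 22.98
eef_pos: [0.453, -0.3942, 0.0218]
eef_rot: [0.001, 1.0, 0.0, 0.001]
wrist_force: [0.0, 0.1, 5.0]
opening: 0.456
```

Opening 0.456 is about 39 mm, so the stopper is gripped. Lift and move toward dish_82 at about (.4293,-.2815).

Emit:
move_arm:
  motion:
    - [[0, 0, -0.6], [0, 0, 0], 0]
    - [[0, 0, -1.4], [0, 0, 0], 0]
    - [[-0.3, -0.4, -2.2], [0, 0, 0], 0]
    - [[-0.8, -1.2, -2.6], [0, 0, 0], 0]
    - [[-0.8, -1.5, -2.6], [0, 0, 0], 0]
    - [[-0.8, -1.5, -2.6], [0, 0, 0], 0]

```text
time_s: 23.72
eef_pos: [0.4043, -0.3026, 0.1764]
eef_rot: [0.001, 1.0, 0.001, 0.001]
wrist_force: [-0.2, -0.6, -0.4]
opening: 0.453
```

```bash
python3 - <<'E'
from h import *
print(*tilt()); c,im=look("w14"); find("wrist",c,["dish_82"],3)
p=pose()[0]; z0=p[2]-.0212;h=hull(c,p[:2],DIM["stopper_45_mid"],z0)[:,0]; print(h.min(0),h.max(0),cen(h)[0])
find("wrist",c,["stopper_45_mid"],2,z0=z0); print(units([.429,-.2815,.0275]))
E
```

```text
[ 0.4043 -0.3026  0.1764] turn to square (units) [ 0.0093 -0.008   0.0154] F [-0.2213 -0.5831 -0.4228] open 0.453 t 23.725
wrist dish_82 0.9 [238.8 156.1] area 3905 model 4010 xy [ 0.4272 -0.2816]
wrist dish_82 0.89 [133.7 157.1] area 1328 model 4181 xy [ 0.4252 -0.1597]
[223.2574 199.1022] [296.7559 290.942 ] [259.6959 245.5889]
wrist stopper_45_mid 0.94 [256.5 245.9] area 5297 model 5572 xy [ 0.4042 -0.302 ]
[ 0.4128 -0.3737  2.463 ]
```

View pics/w14.png

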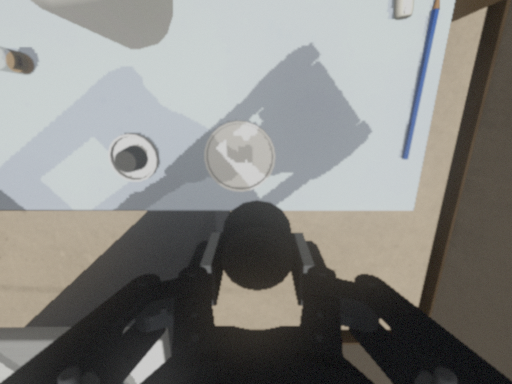

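Stopper_45 is held at (257,246), and dish_82 at (240,155) is empty. Placing it now.

Emit:
move_arm:
  motion:
    - [[0.2, -0.2, 0.4], [0, 0, 0], 0]
    - [[0.4, -0.36, 1.1], [0, 0, 0], 0]
    - [[0.4, -0.36, 1.8], [0, 0, 0], 0]
    - [[0.4, -0.36, 2.3], [0, 0, 0], 0]
    - [[0.4, -0.36, 2.43], [0, 0, 0], 0]
    - [[0.4, -0.36, 2.47], [0, 0, 0], 0]
    - [[0.4, -0.36, 2.5], [0, 0, 0], 0]
    - [[0.4, -0.36, 2.5], [0, 0, 0], 0]

```text
time_s: 24.88
eef_pos: [0.4285, -0.2822, 0.0267]
eef_rot: [0.001, 1.0, 0.0, 0.001]
wrist_force: [0.3, 0.4, -0.8]
opening: 0.456
```

Emit:
move_arm:
  motion:
    - [[0, 0, 0.015], [0, 0, 0], 0]
    - [[0, 0, 0.02], [0, 0, 0], 0]
    - [[0, 0, 0.02], [0, 0, 0], 0]

```text
time_s: 25.25
eef_pos: [0.4285, -0.282, 0.0258]
eef_rot: [0.001, 1.0, 0.001, 0.001]
wrist_force: [-1.7, 2.3, 7.3]
opening: 0.452
```

It has touched the dish floor. Release, rise and retreat clear.

Emit:
move_arm:
  motion:
    - [[0, 0, 0], [0, 0, 0], 45]
    - [[0, 0, 0], [0, 0, 0], 65]
    - [[0, 0, 0], [0, 0, 0], 65]
    - [[0, 0, -0.3], [0, 0, 0], 65]
    - [[0, 0, -1.0], [0, 0, 0], 65]
    - [[0, 0, -1.9], [0, 0, 0], 65]
    - [[0, 0, -2.8], [0, 0, 0], 65]
    - [[0, 0, -3.2], [0, 0, 0], 65]
    - [[0, 0, -3.2], [0, 0, 0], 65]
    - [[0, 0, -3.2], [0, 0, 0], 65]

```text
time_s: 26.5
eef_pos: [0.4274, -0.281, 0.2158]
eef_rot: [-0.0, 1.0, 0.0, -0.0]
wrist_force: [-0.5, 0.7, -0.0]
opening: 0.651
```

```bash
python3 - <<'E'
from h import *
print(*tilt()); c,im=look("w15"); find("wrist",c,["stopper_45_mid","stopper_29_mid"],2,z0=.004)
t=viewer.camera("top"); ct=viewer.calibration("top"); s=viewer.camera("scene")
for n in [k for k in DIM if k[0]=="s"]: find("top",ct,[n],1,z0=.004)
for r in spotter.search_frame("top","vial_1_mid"): print("vial",r["score"],at(ct,np.array(r["centre"])*[512,384],.025)[:2])
a=cv2.resize(t[165:245,120:400],(784,224),interpolation=cv2.INTER_CUBIC)
b=cv2.resize(im[60:300],(784,367)); cv2.imwrite("pics/fin.png",np.vstack([a,b]))
E
```

```text
[ 0.4274 -0.281   0.2158] turn to square (units) [-0.0065  0.0061  0.0061] F [-0.4664  0.7097 -0.0385] open 0.651 t 26.5
wrist stopper_45_mid 0.66 [257.5 170.1] area 992 model 1033 xy [ 0.428  -0.2811]
wrist stopper_45_mid 0.59 [164.3 171. ] area 495 model 1200 xy [ 0.4268 -0.1619]
wrist stopper_29_mid 0.85 [164.1 170.8] area 501 model 499 xy [ 0.4262 -0.1599]
top stopper_29_mid 0.58 [301.4 218. ] area 67 model 68 xy [ 0.4287 -0.1615]
vial 0.54 [ 0.5223 -0.0469]
```

View pics/fin.png

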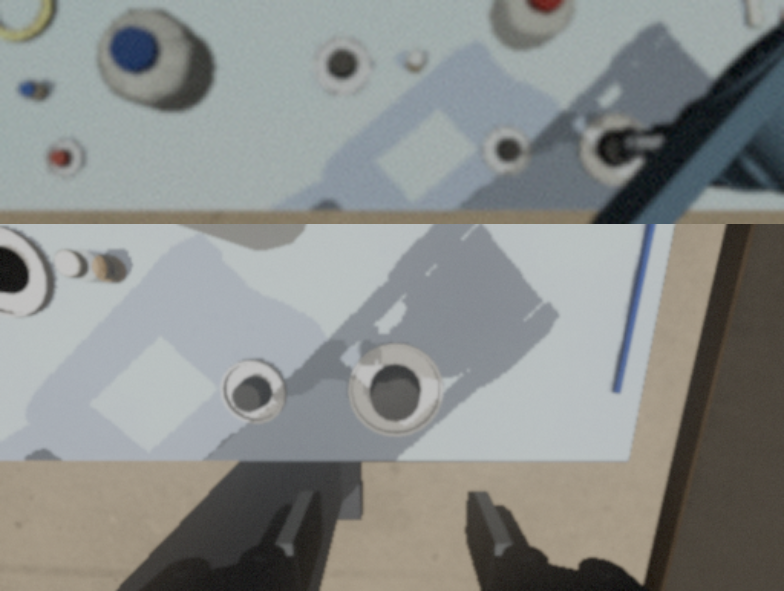

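All four stoppers stand in their matching dishes, with red at (62,158) in the crop. Both vials are still upright where they were, and the gripper is clear.

```bash
python3 -c "
from h import *
print(workorder.hand_in())"
```

```text
the job is handed in; nothing more can be done
None
```

I put all four stoppers into their matching dishes, smallest to largest (22→44, 29→56, 36→68, 45→82), and handed the job in at about 26.5 s. Each stands wide end down, and the gripper was about 0.2 m up and touching nothing.

**Last checks:**
- **Position:** the camera fits put each stopper within about 4 mm of its dish centre. The silhouette sizes match stoppers standing upright on the dish floor. Stoppers 22 and 36 were fitted just after release; 29 and 45 were fitted again at the end.
- **Vials:** both look unmoved and upright in the final picture. A rough detector reading for the white-capped vial shifted about 6 mm between looks, which I take as network scatter.
- **Forces:** the wrist force stayed below 10 N in every reading.

**What failed or disagreed:**
- The detector missed the red stopper once and my colour mask caught only part of it, so I lined up that grasp by eye.
- The final overhead view found only stopper 29. The arm partly hid dish_82, so I checked the others in the wrist camera and by eye.
- The top and wrist cameras differed by about 2–3 mm throughout.

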